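# Register the tube rack against the stops of the loading plate

## Robot

A 6-joint arm with a two-finger parallel gripper is mounted at the origin on a cart in front of the work surface, level with it; the furniture and walls round the work are solid. World frame = base frame: x ahead of the robot, y to its left, z up, the work surface at z = 0. Lengths are in m, angles in rad, forces in N, time in s.
With the tool pointing down it reaches from about 0.35 to 0.775 m from the base axis. Payload 7.3 kg.
Tool frame: the origin (TCP) lies between the finger pads; the fingertips stand ahead of it and the grasp point (between the pads) lies 6 mm ahead of it (robot.tip_extent is the x of the fingertips in the tool frame, in m); x points along the fingers, z is the direction in which the jaws open and shut, and the axes are right-handed (so a half turn about x gives the same grasp; the last joint's range is limited). The gripper opens to 92 mm and grips with 3 to 60 N. Pads are 19 mm wide; open, the fingers measure 130 mm over their backs; the gripper's body (75 mm by 190 mm) begins 47 mm behind the grasp point.
Start: joints at [1.136, 0.342, 1.524, -0, 1.275, -0.146], TCP at [0.15, 0.503, 0.252] pointing down, gripper open.
Joint ranges: [-2.53, 2.53], [-0.77, 2.02], [0.04, 2.7], [-1, 4.14], [0.28, 2.66], [-3.11, 3.11]. Speed limits (rad/s): [2.57, 2.57, 3.14, 3.14, 3.14, 3.14].

## Interface

Orientations are given as [roll, pitch, yaw] about the fixed x, y, z axes, in that order (R = Rz(yaw) Ry(pitch) Rx(roll)).
In Python, from cell import robot gives the robot as it stands. The module is installed in compiled form; this text tells all that it offers.
- The arm moves only by the shell command python3 -m creep 'ROWS' [FORCE]. ROWS is JSON, a list of rows, each an object with "translation": the shift along the tool's x, y, z in m, a list of three; "twist": the turn, a rotation vector about the tool's x, y, z in rad, a list of three; "hand": the opening in per cent of the stroke, from 0 (shut) to 100 (fully open). A call has 1 to 5 rows; each row is the pose to reach, as a shift and turn from the pose measured when the call began, along the tool's axes at that moment; what a row does not reach only later rows make up. A row lasts 1/10 s, in which the tool goes at most 50 mm and 8.59 degrees, less where a joint would pass 70% of its speed; a pose out of reach is approached as far as the arm can. A call with a gripper value outside its range is refused whole. The fingers move at their own pace and stop on an object; FORCE is the grip in N (left out, the last holds). Time passes only in rows, so rows that repeat a pose let the fingers close. It gives the time, the measured TCP pose, the force and the opening at its end, in the units of the state.
- robot.observe(): the state, without advancing time (a new reading comes with each control period).
- robot.read_camera(name): name is "side" or "top" or "wrist"; returns the picture (420x560x3 uint8, blue, green, red); there is no depth.
- robot.calibration(name): a dict with "intrinsics" (3x3 intrinsics, pixels), "cam_to_world" (4x4, takes a point from camera to world coordinates); the wrist camera has in their place "mount" (4x4, takes a point from camera to tool coordinates, whose origin is the TCP and whose axes are the tool frame's). Camera axes: x right, y up, looking along -z (the intrinsics and any distortion apply to the point x, -y, -z); pixel columns grow to the right and rows downward; lengths in m; the calibration is good to about 2 mm. The wrist camera is an equidistant fisheye: a pixel r from the principal point sees the ray r / f radians off the axis. A picture is of the moment at which its call begins: read the wrist's pose just before it. calibration takes no time and is no camera call.
- robot.hand_in(): hands the job in, once; it reports no verdict.
The state is a dict: "time": time; "qpos": joint angles; "qvel": joint speeds; "joint_efforts": joint torques, N m; "tool_pos": TCP position; "tool_rot": TCP orientation; "contact_force": force on the tool from outside, world axes, zero at the start; "torque": the same for the moment, N m; "opening": finger opening in m.
Only numpy, scipy, OpenCV 4.12 (cv2) and the standard library are available. Lean on these libraries where they do the work, as an engineer would, in place of code of your own. Each camera call takes 0.05 s, during which the arm holds its last target. There are 200 camera calls.

## Task

Push the white tube rack along the metal loading plate into its corner, until its long side lies flush against the long back rail and its end lies flush against the short end stop. Slide it, without lifting it off the plate or tipping it, leave the two dropper bottles and the sample cup where they stand, and let go of everything at the end.

Things in the scene. Friction and masses are not known exactly. Their poses are not given: they have to be found in the camera images.
- loading_plate: Fixed grey metal plate, 200 (x) x 300 (y) x 6 mm; origin at the centre of its underside, on the worktop. z up, x away from the robot to the back rail, y to the left along the rail (plate turned up to 0.3 rad). Its -x and +y sides are open; the stops on its +x and -y sides stand 22 mm above its top. A white analyser 0.42 m high stands to the right behind it (x over 0.7 m, y under 0.03 m).
- back_rail (a point): Middle of the inner face (facing the plate's -x) of the steel back rail, at the plate's top level: x = +85, y = 0, z = +6 mm of the plate's frame. The rail is 290 mm long along the plate's y, 14 mm thick, 22 mm high. Same axes as the plate.
- end_stop (a point): Middle of the inner face (facing the plate's +y) of the short steel end stop, at the plate's top level: x = +45, y = -135, z = +6 mm of the plate's frame. The stop is 60 mm long along the plate's x, 14 mm thick, 22 mm high. Same axes as the plate.
- seat (a point): Point on the plate's top face, fixed to the plate (at x = +51, y = -59.5, z = +6 mm of the plate's frame), where the rack's origin lies when the rack is flush against both stops. Same axes as the plate.
- tube_rack: White plastic tube rack, empty, loose, 0.14 to 0.28 kg, 68 (x) x 151 (y) x 61 mm; origin at the centre of its underside, z up, y along its length. Feet 10 mm high across both ends are the full 68 mm wide; between them (y within 58 mm) the body is 48 mm wide. Starts on the plate, 5 to 13 cm from the seat, within 0.3 rad of the plate's axes; its +x side faces the rail, its -y end the end stop.
- dropper_bottle_a: White dropper bottle, 26 mm diameter, 75 mm high, standing loose on the worktop behind the back rail; origin at the centre of its underside. To be left alone.
- dropper_bottle_b: White dropper bottle, 26 mm diameter, 73 mm high, standing loose on the worktop beyond the end stop (on the plate's -y side); origin at the centre of its underside. To be left alone.
- sample_cup: Small clear sample cup, 29 mm diameter, 29 mm high, standing loose on the worktop on the plate's -y side; origin at the centre of its underside. To be left alone.

How it is judged:
At the end, for the whole second after the job is handed in: The rack stands upright (tilt under 0.05 rad) and at rest on the plate in the corner, its origin within 5 mm of the seat horizontally and its length within 0.035 rad of the rail's direction (horizontal distance between tube_rack and seat below 0.005 m and angle between the y axis of tube_rack and the y axis of loading_plate, either way round below 0.035 rad and angle between tube_rack's own z axis and vertical below 0.05 rad and linear speed of tube_rack below 0.01 m/s); the robot touches nothing.
It fails at once if the rack is lifted more than 15 mm off the plate (z of tube_rack in the frame of seat above 0.015 m).
It fails at once if the rack is tipped by more than 0.3 rad (angle between tube_rack's own z axis and vertical above 0.3 rad).
It fails at once if a dropper bottle or the sample cup is shifted by more than 20 mm or knocked over (distance of any of dropper_bottle_a, dropper_bottle_b, sample_cup from where it was at the start of the episode above 0.02 m or angle between any of dropper_bottle_a, dropper_bottle_b, sample_cup's own z axis and vertical above 0.5 rad).
It also fails if it takes over 56 s, if anything falls off the work surface, if the arm or the gripper's body presses on something with over 40 N, if the wrist force passes 120 N, or if a joint passes its speed limit or range.

## Working session

There is one attempt and no reset: what is moved stays moved. The work goes in short steps, Python scripts to look and compute and a shell command to move; the robot and the scene stay as the last step left them, time stands still between calls to the robot, and variables do not carry over. Pictures are saved under pics/ and viewed, about 8 in all and at most 12, crops included, and the job is handed in when it is done.

```bash
mkdir -p pics; python3 - <<'E'
from cell import robot
import cv2,numpy as np
a=robot.read_camera("top");b=robot.read_camera("side")
cv2.imwrite("pics/top0.png",a);cv2.imwrite("pics/side0.png",b)
for n in("top","side"):
    c=robot.calibration(n);print({k:np.round(v,4).tolist() if not isinstance(v,str) else v for k,v in c.items()})
print(robot.tip_extent,robot.observe())
E
```

```text
{'intrinsics': [[493.3265, 0.0, 282.2746], [0.0, 493.3265, 207.6637], [0.0, 0.0, 1.0]], 'cam_to_world': [[-0.0171, 0.9869, -0.1606, 0.4125], [-0.9999, -0.0166, 0.0041, 0.128], [0.0014, 0.1606, 0.987, 0.9368], [0.0, 0.0, 0.0, 1.0]]}
{'intrinsics': [[394.7849, 0.0, 280.3557], [0.0, 394.7849, 209.793], [0.0, 0.0, 1.0]], 'cam_to_world': [[0.8774, 0.2796, -0.3899, 0.2619], [-0.4793, 0.4752, -0.7379, -0.4638], [-0.0211, 0.8343, 0.5509, 0.5233], [0.0, 0.0, 0.0, 1.0]]}
0.025 {'time': 0.1, 'qpos': array([ 1.13598107e+00,  3.42636024e-01,  1.52490029e+00, -5.75295778e-07,
        1.27537860e+00, -1.46065627e-01]), 'qvel': array([ 0.00015755, -0.00147942, -0.00298552,  0.00021879,  0.001239  ,
       -0.00072319]), 'joint_efforts': array([ 1.79590756e-03, -4.32008278e+01, -2.44695354e+01,  7.19860476e-02,
        5.25714154e-02, -7.19279979e-05]), 'tool_pos': array([0.14937385, 0.50297384, 0.25113066]), 'tool_rot': array([ 2.99594309,  1.56947406, -2.00519534]), 'contact_force': array([ 0.00694835, -0.23951487, -0.33243433]), 'torque': array([-0.01376522,  0.00170841,  0.02440656]), 'opening': 0.09201182754849115}
```

View pics/top0.png

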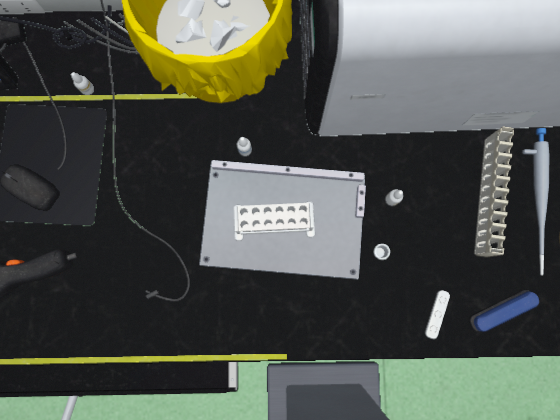

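View pics/side0.png

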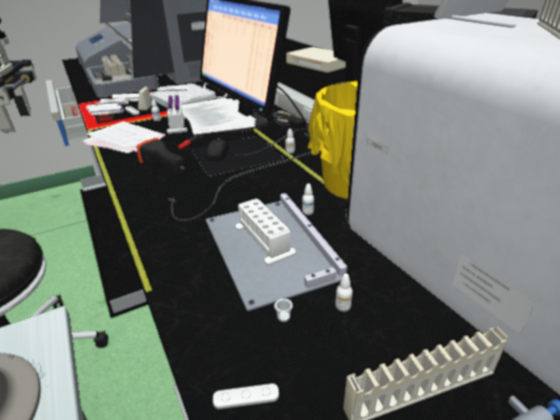

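The top view shows the plate with corners near (212,162), (366,177), (358,278) and (200,265). The rack top spans about (235,204) to (313,230), and its front feet are at (239,236) and (311,233). The bottles are at (244,147) and (395,198), and the cup at (382,252).

```bash
cat > h.py <<'E'
from cell import robot
import cv2,numpy as np
def cast(n,uv,z):
    c=robot.calibration(n);K=c["intrinsics"];T=np.array(c["cam_to_world"])
    uv=np.atleast_2d(uv).astype(float)
    d=np.c_[(uv[:,0]-K[0][2])/K[0][0],-(uv[:,1]-K[1][2])/K[1][1],-np.ones(len(uv))]@T[:3,:3].T
    return (T[:3,3]+d*((z-T[2,3])/d[:,2])[:,None])[:,:2]
E
python3 - <<'E'
from h import *
a=cv2.imread("pics/top0.png")
g=cv2.cvtColor(a,cv2.COLOR_BGR2GRAY)
m=np.zeros_like(g);m[150:290,195:372]=g[150:290,195:372]>90
m=cv2.morphologyEx(m,cv2.MORPH_OPEN,np.ones((5,5)))
c=max(cv2.findContours(m,0,2)[0],key=cv2.contourArea);ap=cv2.approxPolyDP(c,4,True)[:,0]
print("plate",ap.tolist());print(cast("top",ap,.006).round(4).tolist())
r=np.zeros_like(g);r[190:250,225:325]=g[190:250,225:325]>205
cs=cv2.findContours(r,0,2)[0];c=max(cs,key=cv2.contourArea)
bx=cv2.boxPoints(cv2.minAreaRect(c));print("rack",bx.round(1).tolist(),cast("top",bx,.067).round(4).tolist())
cv2.imwrite("pics/crop.png",cv2.resize(a[135:290,190:410],None,fx=3.6,fy=3.6,interpolation=cv2.INTER_CUBIC))
E
```

```text
plate [[211, 161], [200, 264], [358, 278], [351, 271], [359, 268], [363, 173], [350, 176], [349, 171], [287, 171], [286, 166]]
[[0.658, 0.2609], [0.4595, 0.2803], [0.4284, -0.0151], [0.4416, -0.0025], [0.4469, -0.0177], [0.6292, -0.0331], [0.6237, -0.0077], [0.6336, -0.0062], [0.6357, 0.1138], [0.6456, 0.1155]]
rack [[233.5, 205.10000610351562], [312.79998779296875, 201.8000030517578], [314.20001220703125, 235.89999389648438], [234.89999389648438, 239.3000030517578]] [[0.5601, 0.2116], [0.5638, 0.0697], [0.5024, 0.0688], [0.4989, 0.2091]]
```

View pics/crop.png

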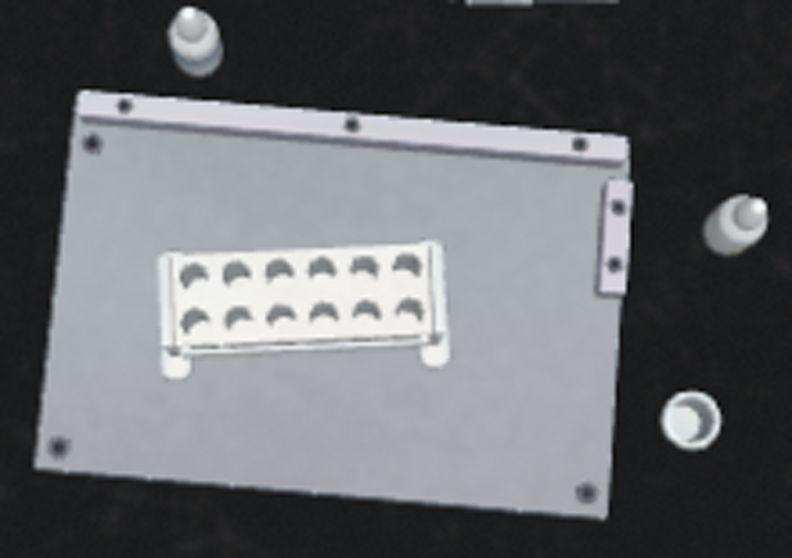

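```bash
cat >> h.py <<'E'
from scipy.spatial.transform import Rotation as Ro
def goal(p,yaw):
    "row shift/twist to TCP p, pointing down, jaw axis along horizontal yaw"
    s=robot.observe();R=Ro.from_euler("xyz",s["tool_rot"]);best=None
    for k in(0,np.pi):
        z=np.array([np.cos(yaw+k),np.sin(yaw+k),0]);x=np.array([0,0,-1.])
        tw=(R.inv()*Ro.from_matrix(np.c_[x,np.cross(z,x),z])).as_rotvec()
        if best is None or np.linalg.norm(tw)<np.linalg.norm(best): best=tw
    print("axes (cols, world)",R.as_matrix().round(3).tolist())
    print("shift",R.inv().apply(np.array(p)-s["tool_pos"]).round(4),"twist",best.round(4),"q6",s["qpos"][5].round(2),"pos",s["tool_pos"].round(4),"F",s["contact_force"].round(1),"t",s["time"],"open",round(s["opening"],4))
E
python3 - <<'E'
from h import *
f=lambda P:np.array(P)/3.6+[189.6,134.6]
rt=cast("top",f([(78,117),(628,160)]),.028);print("rail inner",rt,"yaw",np.arctan2(*(rt[0]-rt[1])[[0,1]]))
es=cast("top",f([(605,182),(597,294)]),.028);print("endstop inner",es)
pl=cast("top",f([(36,468),(607,518)]),.006);print("front",pl,np.arctan2(*(pl[0]-pl[1])))
tp=cast("top",f([(160,255),(440,242),(443,338),(164,352)]),.067);print("top",tp,tp.mean(0))
ft=cast("top",f([(176,378),(436,367)]),.016);print("feet front",ft,ft.mean(0),np.arctan2(*(ft[0]-ft[1])))
print("bott",cast("top",f([(200,72),(722,248),(690,440)]),.0))
# seat from rail/end faces
ya=-.097;R=np.array([[np.cos(ya),-np.sin(ya)],[np.sin(ya),np.cos(ya)]])
x=((rt@R)[:,0]).mean();y=((es@R)[:,1]).mean()
print("seat",R@[x-.034,y+.0755]); pf=(pl@R)[:,0].mean();print("seat from front edge x",pf+.151,x-.034)
goal((.53,.15,.15),.026)
E
```

```text
rail inner [[ 0.64034707  0.25719305]
 [ 0.6124053  -0.03077636]] yaw 0.09672753281437127
endstop inner [[ 0.60085818 -0.01824553]
 [ 0.54184667 -0.01164783]]
front [[ 0.45836276  0.28106521]
 [ 0.42750783 -0.01541439]] 0.10369769756441015
top [[0.55951121 0.21052526]
 [0.56371955 0.0713405 ]
 [0.51568075 0.07114442]
 [0.5110732  0.20862402]] [0.53749618 0.14040855]
feet front [[0.50316568 0.20714009]
 [0.50661245 0.07186294]] [0.50488907 0.13950152] -0.025473783959054138
bott [[ 0.67139567  0.19499434]
 [ 0.56956631 -0.08388617]
 [ 0.46745783 -0.06170024]]
seat [0.58697873 0.05938938]
seat from front edge x 0.5789892664785271 0.5784677100229473
axes (cols, world) [[-0.001, -0.959, 0.285], [-0.001, 0.285, 0.959], [-1.0, 0.0, -0.001]]
shift [ 0.1013 -0.4654 -0.2298] twist [ 1.256e+00 -1.300e-03  7.000e-04] q6 -0.15 pos [0.1494 0.503  0.2511] F [ 0.  -0.2 -0.3] t 0.1 open 0.092
```

```bash
python3 -m creep '[{"translation":[0,-0.05,-0.025],"twist":[0.14,0,0],"hand":100},{"translation":[0.01,-0.095,-0.048],"twist":[0.28,0,0],"hand":100},{"translation":[0.02,-0.14,-0.07],"twist":[0.42,0,0],"hand":100},{"translation":[0.03,-0.185,-0.092],"twist":[0.56,0,0],"hand":100},{"translation":[0.04,-0.23,-0.115],"twist":[0.7,0,0],"hand":100}]' 15
python3 -c "
from h import *
goal((.537,.152,.15),.026)"
```

```text
time: 0.6
tool_pos: [0.3301, 0.3331, 0.2129]
tool_rot: [-2.62, 1.569, -2.044]
contact_force: [1.1, 1.2, -0.5]
opening: 0.0919
axes (cols, world) [[-0.001, -0.545, 0.838], [-0.001, 0.838, 0.545], [-1.0, -0.001, -0.001]]
shift [ 0.063  -0.2646  0.0747] twist [ 0.5506 -0.001   0.001 ] q6 0.05 pos [0.3301 0.3331 0.2129] F [ 1.1  1.2 -0.5] t 0.6 open 0.0919
```

```bash
python3 -m creep '[{"translation":[0.01,-0.045,0.013],"twist":[0.14,0,0],"hand":100},{"translation":[0.02,-0.09,0.026],"twist":[0.28,0,0],"hand":100},{"translation":[0.04,-0.135,0.04],"twist":[0.42,0,0],"hand":100},{"translation":[0.05,-0.18,0.052],"twist":[0.55,0,0],"hand":100},{"translation":[0.063,-0.225,0.065],"twist":[0.55,0,0],"hand":100}]'
python3 -c "
from h import *
goal((.537,.152,.15),.026)"
```

```text
time: 1.1
tool_pos: [0.5084, 0.1782, 0.1493]
tool_rot: [-2.315, 1.569, -2.293]
contact_force: [1.2, -0.0, 0.8]
opening: 0.0916
axes (cols, world) [[-0.001, -0.023, 1.0], [-0.001, 1.0, 0.023], [-1.0, -0.001, -0.001]]
shift [-0.0007 -0.0269  0.028 ] twist [-0.0035 -0.0011  0.0012] q6 0.17 pos [0.5084 0.1782 0.1493] F [ 1.2 -0.   0.8] t 1.1 open 0.0916
```

```bash
python3 -m creep '[{"translation":[0,-0.027,0.028],"twist":[0,0,0],"hand":100},{"translation":[0,-0.027,0.028],"twist":[0,0,0],"hand":100},{"translation":[0,-0.027,0.028],"twist":[0,0,0],"hand":100}]'
python3 -c "
from h import *
cv2.imwrite('pics/w1.png',robot.read_camera('wrist'));goal((.537,.152,.061),.026)
c=robot.calibration('wrist');print(np.round(c['intrinsics'],1).tolist(),np.round(c['mount'],3).tolist())"
```

```text
time: 1.4
tool_pos: [0.5369, 0.1512, 0.1485]
tool_rot: [-2.744, 1.568, -2.723]
contact_force: [-0.6, -0.4, 0.1]
opening: 0.0916
axes (cols, world) [[-0.003, -0.022, 1.0], [-0.001, 1.0, 0.022], [-1.0, -0.001, -0.003]]
shift [0.0878 0.0001 0.001 ] twist [-0.0038 -0.0027  0.0011] q6 0.12 pos [0.5363 0.152  0.1488] F [-0.4 -0.4  0.7] t 1.45 open 0.0918
[[325.2, 0.0, 285.5], [0.0, 325.2, 211.9], [0.0, 0.0, 1.0]] [[0.001, 0.31, -0.951, -0.132], [0.0, 0.951, 0.31, 0.085], [1.0, -0.0, 0.001, -0.0], [0.0, 0.0, 0.0, 1.0]]
```

View pics/w1.png

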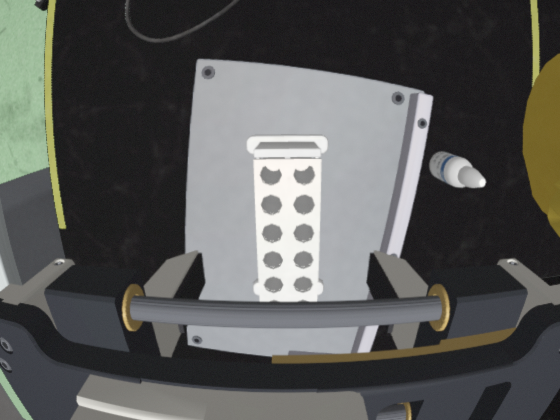

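The wrist view shows the rack body (columns 255–322) centred between the open fingers (200 and 370), so I'll descend and close gently.

```bash
python3 -m creep '[{"translation":[0.03,0,0.001],"twist":[0,0,0],"hand":100},{"translation":[0.06,0,0.001],"twist":[0,0,0],"hand":100},{"translation":[0.078,0,0.001],"twist":[0,0,0],"hand":100},{"translation":[0.086,0,0.001],"twist":[0,0,0],"hand":100},{"translation":[0.086,0,0.001],"twist":[0,0,0],"hand":100}]'
python3 -m creep '[{"translation":[0,0,0],"twist":[0,0,0],"hand":30},{"translation":[0,0,0],"twist":[0,0,0],"hand":30},{"translation":[0,0,0],"twist":[0,0,0],"hand":30},{"translation":[0,0,0],"twist":[0,0,0],"hand":30},{"translation":[0,0,0],"twist":[0,0,0],"hand":30}]' 12
python3 -c "
from h import *
goal((.537,.152,.061),.026)"
```

```text
time: 1.95
tool_pos: [0.5359, 0.1528, 0.0623]
tool_rot: [-2.878, 1.566, -2.854]
contact_force: [-0.1, 0.5, 0.4]
opening: 0.0917
time: 2.45
tool_pos: [0.536, 0.1528, 0.0626]
tool_rot: [-2.858, 1.567, -2.835]
contact_force: [0.4, -0.0, 1.1]
opening: 0.0563
axes (cols, world) [[-0.004, -0.024, 1.0], [-0.001, 1.0, 0.024], [-1.0, -0.001, -0.004]]
shift [ 0.0016 -0.0008  0.0009] twist [-0.0024 -0.004   0.0012] q6 0.12 pos [0.536  0.1528 0.0626] F [ 0.4 -0.   1.1] t 2.45 open 0.0563
```

```bash
python3 -m creep '[{"translation":[0,0,0],"twist":[0,0,0],"hand":30},{"translation":[0,0,0],"twist":[0,0,0],"hand":30},{"translation":[0,0,0],"twist":[0,0,0],"hand":30},{"translation":[0,0,0],"twist":[0,0,0],"hand":30}]' 12
python3 -c "
from h import *
s=robot.observe()
p=np.array([.587,.0594]);off=np.array([s['tool_pos'][0]-.5375,s['tool_pos'][1]-.1404])
r=lambda a:np.array([[np.cos(a),-np.sin(a)],[np.sin(a),np.cos(a)]])
y=-.098;o=r(y-.026)@off
for dx,dy in((-.012,.015),(0,0)): 
  g=p+r(y)@np.array([dx,dy])+o;print(g);goal((*g,s['tool_pos'][2]),y)"
```

```text
time: 2.85
tool_pos: [0.5362, 0.1527, 0.0628]
tool_rot: [-2.824, 1.567, -2.8]
contact_force: [1.0, -0.8, 1.5]
opening: 0.0438
[0.57675065 0.08788968]
axes (cols, world) [[-0.004, -0.024, 1.0], [-0.001, 1.0, 0.024], [-1.0, -0.001, -0.004]]
shift [-0.0001 -0.0658  0.039 ] twist [ 0.1216 -0.0036  0.0014] q6 0.12 pos [0.5362 0.1527 0.0628] F [ 1.  -0.8  1.5] t 2.85 open 0.0438
[0.58722543 0.07178753]
axes (cols, world) [[-0.004, -0.024, 1.0], [-0.001, 1.0, 0.024], [-1.0, -0.001, -0.004]]
shift [-0.0001 -0.0821  0.0491] twist [ 0.1216 -0.0036  0.0014] q6 0.12 pos [0.5362 0.1527 0.0628] F [ 1.  -0.8  1.5] t 2.85 open 0.0438
```

```bash
python3 -m creep '[{"translation":[0,-0.008,0.005],"twist":[0.02,0,0],"hand":30},{"translation":[0,-0.02,0.012],"twist":[0.04,0,0],"hand":30},{"translation":[0,-0.032,0.019],"twist":[0.07,0,0],"hand":30},{"translation":[0,-0.044,0.026],"twist":[0.1,0,0],"hand":30},{"translation":[0,-0.05,0.03],"twist":[0.12,0,0],"hand":30}]' 12
python3 -c "
from h import *
a=robot.read_camera('side');w=robot.read_camera('wrist')
cv2.imwrite('pics/m.png',np.hstack([cv2.resize(a[170:330,180:380],(400,320)),cv2.resize(w,(400,320))]))
goal((.5768,.0879,.063),-.098)"
```

```text
time: 3.35
tool_pos: [0.5683, 0.1017, 0.0627]
tool_rot: [-2.661, 1.567, -2.761]
contact_force: [-1.0, 1.8, 3.7]
opening: 0.0437
axes (cols, world) [[-0.002, 0.099, 0.995], [-0.002, 0.995, -0.099], [-1.0, -0.002, -0.002]]
shift [-0.0002 -0.013   0.0096] twist [-0.0009 -0.0022  0.0022] q6 0.15 pos [0.5685 0.1018 0.0628] F [ 0.  -1.9  2.1] t 3.45 open 0.0436
```

View pics/m.png

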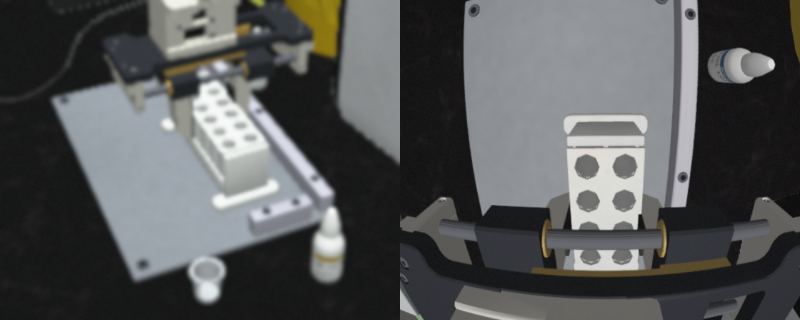

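The rack follows the grip and lies parallel to the rail. I'll bring it close to both stops, then feel for contact.

```bash
python3 -m creep '[{"translation":[0,-0.008,0.006],"twist":[0,0,0],"hand":30},{"translation":[0,-0.016,0.012],"twist":[0,0,0],"hand":30},{"translation":[0,-0.022,0.017],"twist":[0,0,0],"hand":30},{"translation":[0,-0.024,0.019],"twist":[0,0,0],"hand":30},{"translation":[0,-0.024,0.021],"twist":[0,0,0],"hand":30}]' 12
python3 -m creep '[{"translation":[0,0,0.001],"twist":[0,0,0],"hand":30},{"translation":[0,0,0.002],"twist":[0,0,0],"hand":30},{"translation":[0,0,0.003],"twist":[0,0,0],"hand":30}]'
python3 -c "
from h import *
goal((.5872,.0718,.063),-.098)"
```

```text
time: 3.95
tool_pos: [0.5864, 0.0752, 0.0627]
tool_rot: [-2.542, 1.566, -2.641]
contact_force: [-6.2, -1.1, 6.4]
opening: 0.0432
time: 4.25
tool_pos: [0.5873, 0.0756, 0.0625]
tool_rot: [-2.852, 1.561, -2.951]
contact_force: [-10.0, 1.5, 8.7]
opening: 0.0438
axes (cols, world) [[-0.01, 0.099, 0.995], [-0.002, 0.995, -0.099], [-1.0, -0.003, -0.009]]
shift [-0.0005 -0.0038  0.0003] twist [-0.0012 -0.0093  0.0028] q6 0.1 pos [0.5873 0.0756 0.0625] F [-10.    1.5   8.7] t 4.25 open 0.0438
```

```bash
python3 -m creep '[{"translation":[0,-0.002,0],"twist":[0,0,0],"hand":30},{"translation":[0,-0.003,0],"twist":[0,0,0],"hand":30},{"translation":[0,-0.004,0],"twist":[0,0,0],"hand":30},{"translation":[0,-0.005,0],"twist":[0,0,0],"hand":30},{"translation":[0,-0.006,0],"twist":[0,0,0],"hand":30}]'
python3 -c "
from h import *
a=robot.read_camera('side');w=robot.read_camera('top')
cv2.imwrite('pics/m2.png',np.hstack([cv2.resize(a[190:310,230:370],(400,343)),cv2.resize(w[150:270,230:370],(400,343))]))
goal((.5872,.0718,.063),-.098)"
```

```text
time: 4.75
tool_pos: [0.5867, 0.0707, 0.0626]
tool_rot: [-3.059, 1.562, 3.124]
contact_force: [-2.4, 11.6, 2.8]
opening: 0.0434
axes (cols, world) [[-0.009, 0.099, 0.995], [0.0, 0.995, -0.099], [-1.0, -0.001, -0.009]]
shift [-0.0004  0.0011  0.0003] twist [-0.0015 -0.0092  0.0008] q6 0.09 pos [0.5868 0.0707 0.0626] F [-1.2  8.1  3.7] t 4.85 open 0.0436
```

View pics/m2.png

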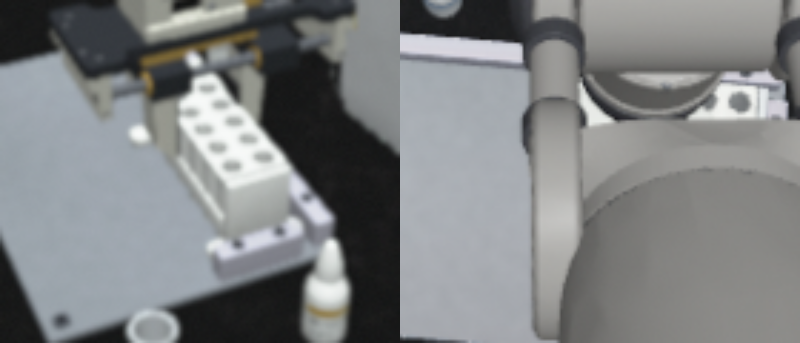

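Contact with the end stop shows about 10 N. I'll press once more toward the rail and end, then release.

```bash
python3 -m creep '[{"translation":[0,-0.001,0.001],"twist":[0,0,0],"hand":30},{"translation":[0,-0.002,0.003],"twist":[0,0,0],"hand":30},{"translation":[0,-0.002,0.003],"twist":[0,0,0],"hand":30}]'
python3 -m creep '[{"translation":[0,0,0],"twist":[0,0,0],"hand":100},{"translation":[0,0,0],"twist":[0,0,0],"hand":100},{"translation":[0,0,0],"twist":[0,0,0],"hand":100},{"translation":[0,0,0],"twist":[0,0,0],"hand":100},{"translation":[0,0,0],"twist":[0,0,0],"hand":100}]'
python3 -m creep '[{"translation":[0,0,0],"twist":[0,0,0],"hand":100},{"translation":[0,0,0],"twist":[0,0,0],"hand":100},{"translation":[0,0,0],"twist":[0,0,0],"hand":100},{"translation":[0,0,0],"twist":[0,0,0],"hand":100}]'
```

```text
time: 5.15
tool_pos: [0.5869, 0.0706, 0.0624]
tool_rot: [3.032, 1.555, 2.932]
contact_force: [-9.7, 11.4, 9.1]
opening: 0.0434
time: 5.65
tool_pos: [0.5872, 0.0702, 0.0623]
tool_rot: [3.042, 1.555, 2.942]
contact_force: [-0.6, -0.5, 0.3]
opening: 0.079
time: 6.05
tool_pos: [0.5872, 0.0702, 0.0623]
tool_rot: [3.044, 1.555, 2.944]
contact_force: [-0.0, -0.1, 0.2]
opening: 0.0918
```

```bash
python3 -m creep '[{"translation":[-0.03,0,0],"twist":[0,0,0],"hand":100},{"translation":[-0.07,0,0],"twist":[0,0,0],"hand":100},{"translation":[-0.11,0,0],"twist":[0,0,0],"hand":100},{"translation":[-0.12,0.04,-0.02],"twist":[0,0,0],"hand":100},{"translation":[-0.12,0.09,-0.04],"twist":[0,0,0],"hand":100}]'
python3 -m creep '[{"translation":[0,0.05,-0.02],"twist":[0,0,0],"hand":100},{"translation":[0,0.1,-0.04],"twist":[0,0,0],"hand":100},{"translation":[0,0.15,-0.06],"twist":[0,0,0],"hand":100},{"translation":[0,0.2,-0.08],"twist":[0,0,0],"hand":100},{"translation":[0,0.25,-0.1],"twist":[0,0,0],"hand":100}]'
python3 -c "
from h import *
a=robot.read_camera('top');cv2.imwrite('pics/top1.png',a)
b=robot.read_camera('side');cv2.imwrite('pics/side1.png',b)
cv2.imwrite('pics/crop1.png',cv2.resize(a[135:290,190:410],None,fx=3.6,fy=3.6,interpolation=cv2.INTER_CUBIC))"
```

```text
time: 6.55
tool_pos: [0.5605, 0.1594, 0.1858]
tool_rot: [2.878, 1.561, 2.774]
contact_force: [-0.1, -0.0, 0.0]
opening: 0.0921
time: 7.05
tool_pos: [0.4911, 0.4022, 0.1875]
tool_rot: [2.864, 1.561, 2.76]
contact_force: [0.7, -0.6, -0.1]
opening: 0.0918
```

View pics/crop1.png

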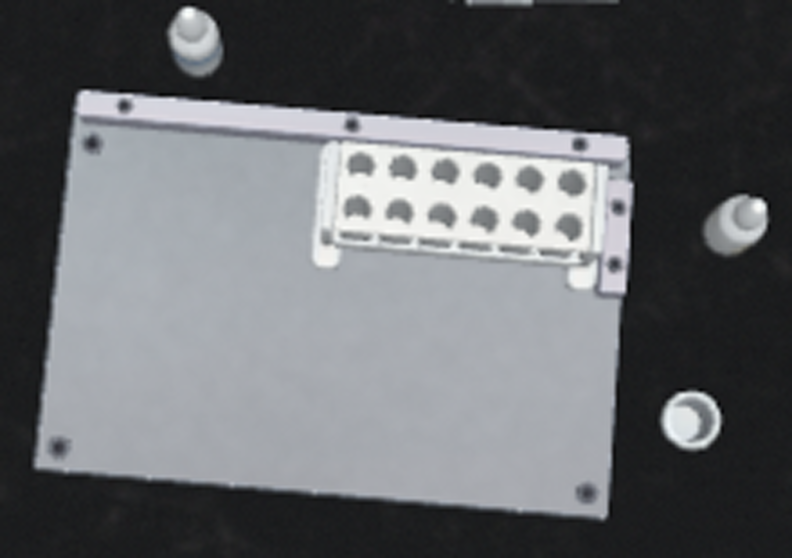

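```bash
python3 - <<'E'
from h import *
f=lambda P:np.array(P)/3.6+[189.6,134.6]
ft=cast("top",f([(325,268),(580,290)]),.016);a=-np.arctan2(*(ft[0]-ft[1]))
R=np.array([[np.cos(-.098),-np.sin(-.098)],[np.sin(-.098),np.cos(-.098)]])
m=ft.mean(0);print("yaw",a,"feet mid",m,"origin est",m+R@[.034,0],"err plate axes",(m+R@[.034,0]-[.587,.0594])@R)
g=cv2.cvtColor(cv2.imread("pics/top1.png"),cv2.COLOR_BGR2GRAY)
o=cv2.imread("pics/top0.png",0)
for n,(x,y) in dict(a=(244,148),b=(394,198),cup=(382,252)).items():
    print(n,np.abs(g[y-12:y+13,x-12:x+13].astype(int)-o[y-12:y+13,x-12:x+13]).max())
s=robot.observe();print(s["time"],s["contact_force"].round(1))
E
```

```text
yaw -0.10400859571313374 feet mid [0.55278617 0.06204852] origin est [0.58662304 0.05872185] err plate axes [-0.0003088  -0.00071178]
a 4
b 4
cup 5
7.15 [ 0.  -0.9 -0.3]
```

Rack error is under 1 mm and about 0.006 rad, and the bottles and cup haven't moved. Handing in.

```bash
python3 -c "
from cell import robot
print(robot.hand_in())"
```

```text
the job is handed in; nothing more can be done
None
```

I gripped the rack lightly at 12 N and slid it along the plate. I then pressed it against the back rail and the end stop, about 10 N of contact on each, and released it. The arm backed off clear of everything, and I handed the job in at about 7.2 s.

- **Rack position:** the last top view puts the rack's origin about 0.8 mm from my estimate of the seat. That measurement relies on a calibration good to about 2 mm.
- **Rack angle:** it came out at -0.104 rad against about -0.098 rad for the rail, a difference of 0.006 rad.
- **Bottles and cup:** the images around both bottles and the cup match the start pictures, so they were not moved.
- **Contact:** force on the tool was close to zero after release.
- **Oddity:** the gripper closed to 43–44 mm, where the rack body is listed as 48 mm wide. It held and released the rack normally, and I did not look into it further.

No check failed. I judged tilt only from the picture, where the rack sits flat in the corner.

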